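Tidy the dispensing desk for the next shift

ROBOT

A 7-joint arm with a two-finger parallel gripper is mounted at the origin on the work surface. World frame = base frame: x ahead of the robot, y to its left, z up, the work surface at z = 0. Lengths are in m, angles in rad, forces in N, time in s.
With the tool pointing down it reaches from about 0.4 to 0.875 m from the base axis. Payload 19.3 kg.
Tool frame: the origin (TCP) lies midway between the tips of the shut fingers; the grasp point (between the pads) lies arm.grip_point_offset behind it (arm.grip_point_offset is the distance from the TCP to the grasp point, in m); z points along the fingers, y is the line along which they close (so a half turn about z gives the same grasp; the last joint's range is limited). The gripper opens to 85 mm and grips with 20 to 120 N. Pads are 22 mm wide; open, the fingers measure 114 mm over their backs; the gripper's body (76 mm by 85 mm) begins 54 mm behind the grasp point. The pads swing forward as they close: fully open they stand 13 mm farther back than shut.
Start: joints at [-1.308, 0.521, -0.036, 1.599, 0.021, 1.021, -0.113], TCP at [0.204, 0.591, 0.231] pointing down, gripper open.
Joint ranges: [-2.91, 2.91], [-0.3, 2.13], [-1.5, 1.42], [0.17, 2.43], [-1.26, 4.41], [0.16, 1.93], [-2.52, 2.52]. Speed limits (rad/s): [1.89, 1.89, 2.39, 2.39, 3.01, 3.01, 3.01].

INTERFACE

Orientations are given as a unit quaternion [x, y, z, w].
In Python, from cell import arm, snapshot gives the robot as it stands.
- The arm moves only by the tool arm_command, never from a script. Its argument "steps" is a list that holds one entry, the list of rows, each a list of 6 numbers: the shift along the tool's x, y, z in units of 0.2 m (1.0 is 0.2 m), then the turn, a rotation vector about the tool's x, y, z in units of 180 degrees (1.0 is 180 degrees). In form: [[[tx, ty, tz, wx, wy, wz], ...]]. A call has 1 to 5 rows; each row shifts and turns the commanded pose from where the row before left it, along the tool's axes as they then stand; what a row does not reach is not made up. A row lasts 1/8 s, in which the tool goes at most 62.5 mm and 10.7 degrees, less where a joint would pass 70% of its speed; a pose out of reach is approached as far as the arm can. A call with a number of a shift or a turn outside -1 to 1 is refused whole. A call with a gripper value outside its range is refused whole. "jaw" is the closure, from -1 (fully open) to 1 (shut), set as the call begins (left out, the last holds). The fingers move at their own pace and stop on an object; "grip_force" is the grip in N (left out, the last holds). Time passes only in rows, so rows that do not move let the fingers close. It gives the time, the measured TCP pose, the force, the opening and the grip force at its end, in the units of the state.
- arm.observe(): the state, without advancing time (a new reading comes with each control period).
- snapshot(name): name is "side" or "top"; returns a dict with "color" (400x640x3 uint8, blue, green, red), "fx", "fy", "cx", "cy" (pixels), "dist_coeffs" ([k1, k2, p1, p2, k3] as OpenCV has them; the pictures are not rectified), "world_to_cam" (4x4, takes a point from world to camera coordinates). Camera axes: x right, y down, z forward; pixel columns grow to the right and rows downward; lengths in m; the calibration is good to about 2 mm. A picture is of the moment at which its call begins. There is no depth.
- arm.hand_in(): hands the job in; it is judged then, once.
The state is a dict: "time_s": time; "joint_pos": joint angles; "dq": joint speeds; "effort": joint torques, N m; "tcp_pos": TCP position; "tcp_rot": TCP orientation; "ft_force": force on the tool from outside, world axes, zero at the start; "moment": the same for the moment, N m; "width": finger opening in m; "grip_force": force on a finger pad.
Only numpy, scipy, OpenCV 4.12 (cv2) and the standard library are available. Lean on these libraries where they do the work, as an engineer would, in place of code of your own. Each camera call takes 0.05 s, during which the arm holds its last target. There are 200 camera calls.

TASK

Tidy the desk for the next shift: put the phone's handset back down in its cradle, stand the glue stick in the square well of the desk organiser, and stand each of the two hand stamps upright in the ink tin of its own shape, wholly on the felt (the round one in the round tin, the oblong one lengthwise in the oblong tin). Leave the lidded tea cup standing where it is, and let go of everything.

Things in the scene. Friction and masses are not known exactly. Their poses are not given: they have to be found in the camera images.
- handset: Loose cordless phone handset, ivory, cups down: 178 mm long (x), 46 wide, 42 high, 160 g. Grip bar (32 mm wide, 86 mm clear length, underside 20 mm and top 42 mm up) joins two 46 x 46 mm cups centred 66 mm either side of the middle, 34 mm high (41 where they join the bar). Origin: centre of the underside; x along its length, z up. Same both ways round.
- round_stamp: Loose round hand stamp, standing: black mount 48 mm across and 19 mm high, turned light wooden handle above it (narrow waist 19 mm across at 30 mm, knob 32 mm across from 56 to 68 mm), 76 mm high in all, 70 g. Origin: centre of the underside (stamp face), z up.
- oblong_stamp: Loose oblong hand stamp, standing: black mount 75 mm (x) by 32 mm, 19 mm high; light wooden bar handle above, its grip 62 mm along x and 24 mm wide from 46 to 74 mm height, on a 14 mm thick neck; 74 mm high in all, 90 g. Origin: centre of the underside, x along its length, z up. Same both ways round.
- glue_stick: Loose glue stick standing upright, white with a muted blue label and a white cap: 30 mm across up to 70 mm, cap 27 mm across from there to the top at 105 mm; 45 g. Origin: centre of the underside, z up.
- phone_cradle (a point): Cradle of the ivory desk phone (base 208 x 130 mm, deck 34 mm high, fixed; keypad strip beside it, to 42 mm high). Two sockets, 63 x 63 mm, 12 mm deep, centred 66 mm before and behind this point, take the handset's cups with 8 mm to spare all round. The point is midway between them at the height of their floors, 22 mm above the desk. x along the sockets' row, y away from the keypad, z up.
- round_pad_felt (a point): Open round ink tin, steel, 82 mm across, standing on its own 87 mm lid, does not move; dark red felt 74 mm across inside, its rim 3 mm above the felt. The point is the centre of the felt's surface, 14 mm above the desk; z up.
- oblong_pad_felt (a point): Open oblong ink tin, steel, 110 x 66 mm, standing on its own 115 x 71 mm lid, does not move; dark red felt 100 mm (x) by 56 mm inside, its rim 3 mm above the felt. The point is the centre of the felt's surface, 14 mm above the desk; x along the tin's length, z up.
- organiser_well (a point): Empty square well (54 x 54 mm inside, walls 4 mm thick, rim 45 mm above the desk) at one end of the grey desk organiser (172 x 62 mm, fixed). The point is the centre of the well's floor, 4 mm above the desk. z up; y along the organiser, outwards: a low clip tray lies next to the well (58 mm towards -y), the tall box of pens at the far end (112 mm towards -y, pens to 150 mm high).
- tea_cup: Loose white porcelain tea cup with a lid and a blue band, standing: 66 mm across at the lid, 89 mm high, 330 g; to be left alone. Origin: centre of the underside, z up.
Not all that is in view belongs to the job. Leave any brown look-alike of the part that bears phone_cradle alone.

How it is judged:
At the end, for the whole second after the job is handed in: Handset in its cradle (within 14 mm, 4 mm in height, 0.3 rad); round stamp on the round felt (15 mm off centre at most), oblong stamp on the oblong felt (19 mm, 0.4 rad, either way round), glue stick on the floor of the well (19 mm); all upright, at rest, let go (horizontal distance between handset and phone_cradle below 0.014 m and z of handset in the frame of phone_cradle between -0.004 and 0.004 m and angle between each of handset, glue_stick's own z axis and vertical below 0.1 rad and linear speed of each of handset, round_stamp, oblong_stamp, glue_stick below 0.02 m/s and angle between the x axis of handset and the x axis of phone_cradle, either way round below 0.3 rad and horizontal distance between round_stamp and round_pad_felt below 0.015 m and z of round_stamp in the frame of round_pad_felt between -0.003 and 0.003 m and angle between each of round_stamp, oblong_stamp's own z axis and vertical below 0.06 rad and horizontal distance between oblong_stamp and oblong_pad_felt below 0.019 m and z of oblong_stamp in the frame of oblong_pad_felt between -0.003 and 0.003 m and angle between the x axis of oblong_stamp and the x axis of oblong_pad_felt, either way round below 0.4 rad and horizontal distance between glue_stick and organiser_well below 0.019 m and z of glue_stick in the frame of organiser_well between -0.004 and 0.004 m); the robot touches nothing.
It fails at once if the tea cup is pushed more than 30 mm or tipped (distance of tea_cup from where it was at the start of the episode above 0.03 m or angle between tea_cup's own z axis and vertical above 0.35 rad).
It also fails if it takes over 112 s, if anything falls off the work surface, if the arm or the gripper's body presses on something with over 40 N, if the wrist force passes 120 N, or if a joint passes its speed limit or range.

## Working session

There is one attempt and no reset: what is moved stays moved. The work goes in short steps, Python scripts to look and compute and a tool call to move; the robot and the scene stay as the last step left them, time stands still between calls to the robot, and variables do not carry over. Pictures are saved under pics/ and viewed, at most 17 in all, crops included, and the job is handed in when it is done.

Besides the shell and the picture viewer there is one more tool, called after "Call:" by a JSON object that holds its "name" and its "arguments", one argument or row to a line. arm_command: Moves the arm, as the interface text tells. Shifts and turns lie within -1 to 1; 1 stands for 0.2 m of shift or 180 degrees of turn. Its arguments: {"type":"object","properties":{"steps":{"type":"array","items":{"type":"array","items":{"type":"array","items":{"type":"number"}}}},"jaw":{"type":"number"},"grip_force":{"type":"number"}},"required":["steps"]}

```bash
mkdir -p pics; ls; python3 - <<'E'
from cell import arm, snapshot
import cv2
for n in("top","side"):
    s=snapshot(n); cv2.imwrite(f"pics/{n}0.png",s["color"]); print(n,s["fx"],s["fy"],s["cx"],s["cy"],s["dist_coeffs"],s["world_to_cam"])
o=arm.observe(); print(o, arm.grip_point_offset)
E
```

```text
pics
top 512.3054478009562 512.3054478009562 313.1756059686254 191.75706652549604 [-0.05377014  0.          0.          0.          0.        ] [[-0.01307913 -0.999896    0.00607655  0.11753331]
 [-0.97771496  0.01151509 -0.20962077  0.48834369]
 [ 0.209529   -0.00868279 -0.97776388  1.47862461]
 [ 0.          0.          0.          1.        ]]
side 374.411670462442 374.411670462442 321.454152792295 201.743055171544 [-0.03043537  0.          0.          0.          0.        ] [[ 0.95966979 -0.28059376 -0.01735033 -0.43439974]
 [-0.19096345 -0.60534104 -0.77271934  0.20491993]
 [ 0.20631736  0.74486869 -0.63451066  0.85714685]
 [ 0.          0.          0.          1.        ]]
{'time_s': 0.1, 'joint_pos': array([-1.30819744,  0.52198062, -0.03630062,  1.59991896,  0.02118967,
        1.02109873, -0.11279941]), 'dq': array([-0.00069093, -0.0032449 ,  0.00154267, -0.00099704,  0.0012513 ,
       -0.00030502,  0.00143221]), 'effort': array([ 4.24837592e-03, -9.28484774e+01,  1.98420413e+00, -3.70535338e+01,
        1.81205606e-02,  5.41875503e-03,  9.37291043e-05]), 'tcp_pos': array([0.20412978, 0.59041973, 0.23077872]), 'tcp_rot': array([ 1.65652122e-01,  9.86184118e-01, -5.08348828e-04, -4.73344500e-05]), 'ft_force': array([ 0.26485594,  0.11575659, -0.00894225]), 'moment': array([ 0.00833903, -0.0212941 , -0.000849  ]), 'grip_force': 0.0, 'width': 0.08536864225132802} 0.0187
```

View pics/top0.png

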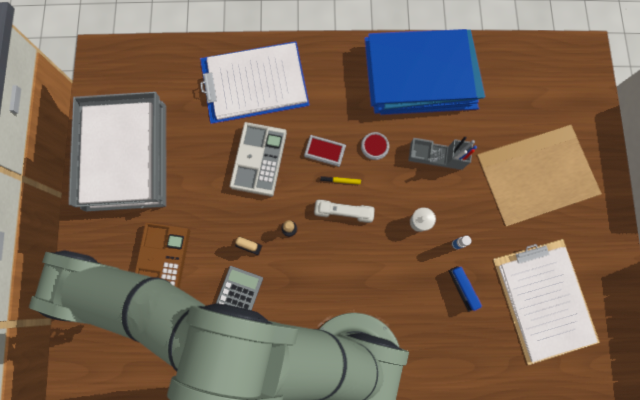

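View pics/side0.png

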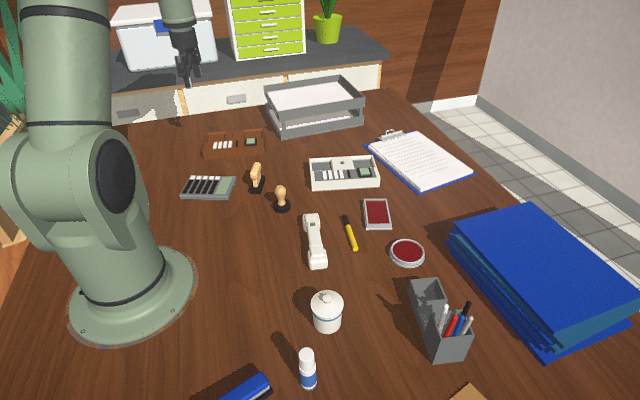

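Top view: cradle at about (258,158), oblong tin (325,150), round tin (375,146), organiser (443,152), handset (344,211), cup (423,219), glue stick (461,242), oblong stamp (248,245), round stamp (289,229). Next, an enlarged view.

```bash
python3 - <<'E'
import cv2
t=cv2.imread("pics/top0.png")
cv2.imwrite("pics/c1.png",cv2.resize(t[115:265,220:355],None,fx=5,fy=4*1.0,interpolation=cv2.INTER_CUBIC)) if 0 else None
cv2.imwrite("pics/c1.png",cv2.resize(t[120:265,220:390],None,fx=4,fy=4,interpolation=cv2.INTER_CUBIC))
cv2.imwrite("pics/c2.png",cv2.resize(t[125:260,340:490],None,fx=4,fy=4,interpolation=cv2.INTER_CUBIC))
E
```

```text
(no output)
```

View pics/c1.png

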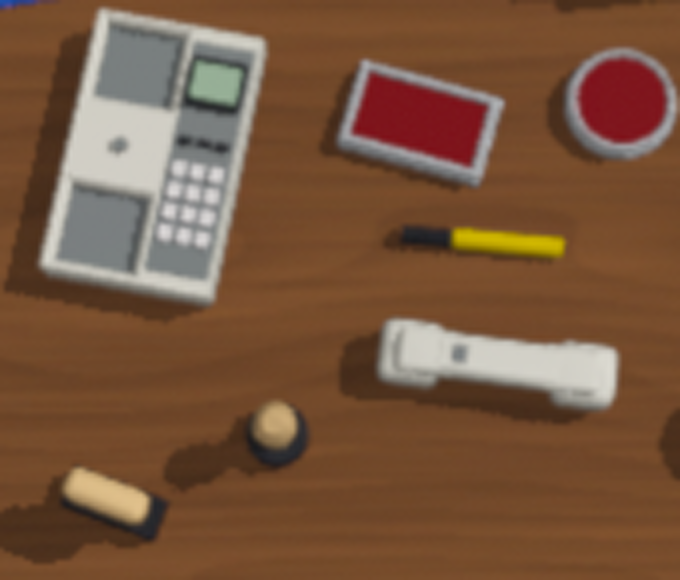

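View pics/c2.png

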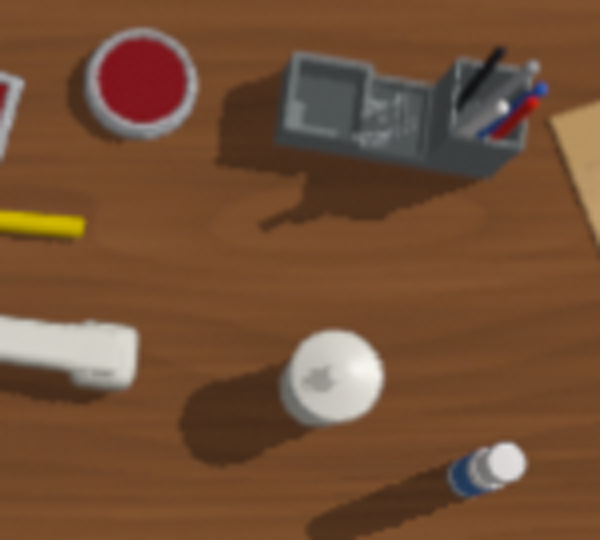

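```bash
cat > h.py <<'E'
import numpy as np, cv2
def cal(s): return np.array([[s["fx"],0,s["cx"]],[0,s["fy"],s["cy"]],[0,0,1]]),np.array(s["dist_coeffs"]),np.array(s["world_to_cam"])
def back(s,px,z):
    K,d,T=cal(s); u=cv2.undistortPoints(np.array(px,float).reshape(-1,1,2),K,d).reshape(-1,2)
    r=np.c_[u,np.ones(len(u))]@T[:3,:3]; c=-T[:3,:3].T@T[:3,3]
    return c+r*((np.asarray(z)-c[2])/r[:,2])[:,None]
def proj(s,P):
    K,d,T=cal(s); return cv2.projectPoints(np.array(P,float).reshape(-1,1,3),cv2.Rodrigues(T[:3,:3])[0],T[:3,3],K,d)[0].reshape(-1,2)
def rect(x,y,a,L,W,z,ox=0,oy=0):
    c,s=np.cos(a),np.sin(a); q=np.array([[1,1],[-1,1],[-1,-1],[1,-1]])*[L/2,W/2]+[ox,oy]
    return np.c_[q@np.array([[c,s],[-s,c]])+[x,y],np.full(4,z)]
def circ(x,y,D,z):
    t=np.linspace(0,2*np.pi,30); return np.c_[x+D/2*np.cos(t),y+D/2*np.sin(t),np.full(30,z)]
def crop(px,o,k=4): return (np.array(px,float)+.5)/k-.5+np.array(o)
E
python3 - <<'E'
from h import *; from cell import snapshot
s=snapshot("top"); np.set_printoptions(precision=4,suppress=True)
A=(220,120);B=(340,125)
def p(n,px,o,z): r=back(s,crop(px,o),z); print(n,r[:,:2].tolist() if 0 else r[:,:2].round(4).tolist(), 'mean',r.mean(0)[:2], 'sides',np.linalg.norm(r-np.roll(r,-1,0),axis=1))
p('sock1',[(107,22),(186,36),(170,108),(90,97)],A,.034)
p('sock2',[(72,184),(150,196),(135,272),(57,262)],A,.034)
p('body',[(100,10),(266,38),(213,300),(42,268)],A,.034)
p('oblfelt',[(373,73),(492,105),(473,167),(353,130)],A,.014)
p('oblrim',[(365,62),(503,100),(480,184),(338,146)],A,.017)
p('rfelt',[(621.5,101)],A,.014)
p('hs bar',[(450,354),(555,367)],A,.042)
p('hs ends',[(384,348),(614,375)],A,.034)
p('knob',[(275,423)],A,.072); p('mount',[(277.5,435)],A,.019)
p('obl',[(75,482),(140,513),(106,497)],A,.074)
p('glue',[(507,463)],B,.105)
p('cup',[(333,377)],B,.075)
p('well rim',[(292,53),(372,68),(360,145),(278,141)],B,.045)
E
```

```text
sock1 [[0.7079, 0.3163], [0.6957, 0.2548], [0.6375, 0.2667], [0.6471, 0.3285]] mean [0.6721 0.2916] sides [0.0628 0.0594 0.0626 0.062 ]
sock2 [[0.5779, 0.3411], [0.5677, 0.2814], [0.5084, 0.2921], [0.5169, 0.3514]] mean [0.5427 0.3165] sides [0.0606 0.0602 0.0598 0.0619]
body [[0.7179, 0.322], [0.6933, 0.1927], [0.4861, 0.233], [0.5124, 0.3626]] mean [0.6024 0.2776] sides [0.1316 0.2111 0.1323 0.2095]
oblfelt [[0.6705, 0.1098], [0.6433, 0.0172], [0.5933, 0.0332], [0.6242, 0.126]] mean [0.6328 0.0716] sides [0.0965 0.0525 0.0978 0.049 ]
oblrim [[0.6786, 0.116], [0.6463, 0.0087], [0.5788, 0.0283], [0.6105, 0.1377]] mean [0.6285 0.0727] sides [0.112  0.0703 0.1139 0.0715]
rfelt [[0.6455, -0.0843]] mean [ 0.6455 -0.0843] sides [0.]
hs bar [[0.4411, 0.0554], [0.4303, -0.0227]] mean [0.4357 0.0164] sides [0.0789 0.0789]
hs ends [[0.4478, 0.1045], [0.4251, -0.0676]] mean [0.4364 0.0185] sides [0.1736 0.1736]
knob [[0.3863, 0.185]] mean [0.3863 0.185 ] sides [0.]
mount [[0.385, 0.1853]] mean [0.385  0.1853] sides [0.]
obl [[0.3448, 0.3293], [0.3219, 0.2822], [0.3337, 0.3068]] mean [0.3334 0.3061] sides [0.0524 0.0273 0.0251]
glue [[0.3318, -0.3216]] mean [ 0.3318 -0.3216] sides [0.]
cup [[0.4, -0.2074]] mean [ 0.4    -0.2074] sides [0.]
well rim [[0.6573, -0.1972], [0.6447, -0.2584], [0.5833, -0.2453], [0.5871, -0.1825]] mean [ 0.6181 -0.2209] sides [0.0626 0.0627 0.0629 0.0717]
```

```bash
cat >> h.py <<'E'
EST=dict(cr=(.6074,.3041,-.19),ob=(.632,.072,1.285),rf=(.6455,-.0843),hs=(.436,.018,1.44),rs=(.385,.185),os=(.3337,.307,1.118),gl=(.332,-.322),we=(.6203,-.2213,-.203),cup=(.4,-.207))
def curves(E):
    x=[rect(*E['cr'],.063,.063,.034,o) for o in(-.066,.066)]+[rect(*E['ob'],.1,.056,.014),rect(*E['ob'],.11,.066,.017)]
    x+=[circ(*E['rf'],.074,.014),circ(*E['rf'],.082,.017)]
    x+=[rect(*E['hs'],.046,.046,z,o) for o in(-.066,.066) for z in(0,.034)]+[rect(*E['hs'],.086,.032,.042)]
    x+=[circ(*E['rs'],.048,0),circ(*E['rs'],.048,.019),circ(*E['rs'],.032,.062)]
    x+=[rect(*E['os'],.075,.032,z) for z in(0,.019)]+[rect(*E['os'],.062,.024,.072)]
    x+=[circ(*E['gl'],.03,0),circ(*E['gl'],.03,.07),circ(*E['gl'],.027,.105)]
    x+=[rect(*E['we'],.062,.062,.045),rect(*E['we'],.054,.054,.045),circ(*E['cup'],.066,.075)]
    return x
def overlay(s,E,o,w,h,k,name):
    im=cv2.resize(s["color"][o[1]:o[1]+h,o[0]:o[0]+w],None,fx=k,fy=k,interpolation=cv2.INTER_CUBIC)
    for c in curves(E):
        q=((proj(s,c)-o+.5)*k-.5); cv2.polylines(im,[np.round(q*8).astype(int).reshape(-1,1,2)],True,(0,255,0),1,cv2.LINE_AA,3)
    cv2.imwrite(name,im)
E
python3 - <<'E'
from h import *; from cell import snapshot
overlay(snapshot("top"),EST,(225,118),260,150,3,"pics/o1.png")
overlay(snapshot("side"),EST,(230,145),255,250,2.4,"pics/o2.png")
E
```

```text
(no output)
```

View pics/o1.png

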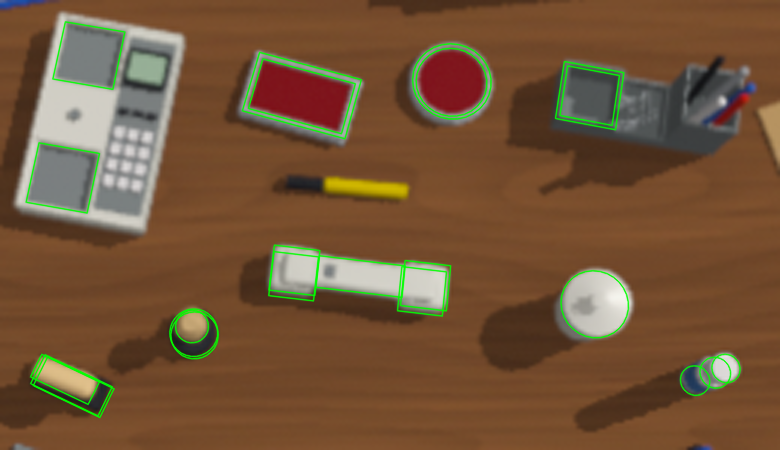

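View pics/o2.png

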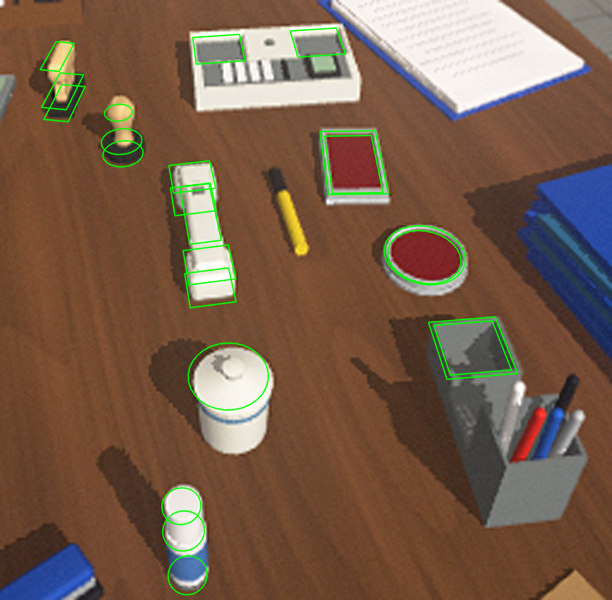

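Overlay agrees in both views to a few mm (cradle, tins, well and all loose parts line up). Now a path planner.

```bash
cat > plan.py <<'E'
import sys,json,numpy as np
from scipy.spatial.transform import Rotation as R, Slerp
from cell import arm
def tgt(yaw): c,s=np.cos(yaw),np.sin(yaw); return R.from_matrix(np.array([[-s,c,0],[c,s,0],[0,0,-1.]]))
def plan(wps):
    o=arm.observe(); p=np.array(o["tcp_pos"]); r=R.from_quat(o["tcp_rot"]); rows=[]
    for x,y,z,yaw in wps:
        P=np.array([x,y,z]); d=(r.inv()*tgt(yaw)).as_rotvec()
        n=max(1,int(np.ceil(max(np.linalg.norm(P-p)/.055,np.degrees(np.linalg.norm(d))/9.5))))
        for i in range(n):
            q=p+(P-p)/(n-i); dr=R.from_rotvec(d/n)
            t=np.round(np.r_[r.inv().apply(q-p)/.2,dr.as_rotvec()/np.pi],3)
            rows.append(t.tolist()); p=p+r.apply(t[:3]*.2); r=r*R.from_rotvec(t[3:]*np.pi)
    for i in range(0,len(rows),5): print(json.dumps([rows[i:i+5]]))
plan(json.loads(sys.argv[1]))
E
python3 plan.py '[[0.334,0.307,0.2,-0.453],[0.334,0.307,0.1,-0.453]]'
```

```text
[[[-0.098, -0.103, 0.014, -0.0, 0.0, 0.049], [-0.112, -0.086, 0.014, -0.0, 0.0, 0.049], [-0.124, -0.068, 0.014, -0.0, 0.0, 0.049], [-0.133, -0.048, 0.014, -0.0, 0.0, 0.049], [-0.139, -0.027, 0.014, -0.0, 0.0, 0.049]]]
[[[-0.142, -0.005, 0.014, -0.0, 0.0, 0.049], [-0.141, 0.016, 0.014, -0.0, 0.0, 0.049], [-0.137, 0.038, 0.014, -0.0, 0.0, 0.049], [-0.129, 0.058, 0.015, -0.0, 0.0, 0.049], [-0.119, 0.077, 0.014, -0.0, 0.0, 0.049]]]
[[[-0.106, 0.095, 0.015, -0.0, 0.0, 0.049], [0.0, 0.0, 0.25, 0.0, 0.0, -0.0], [0.001, 0.0, 0.25, 0.0, 0.0, -0.0]]]
```

Call:
{"name": "arm_command", "arguments": {
  "steps": [
    [[-0.098,-0.103,0.014,0,0,0.049],[-0.112,-0.086,0.014,0,0,0.049],[-0.124,-0.068,0.014,0,0,0.049],[-0.133,-0.048,0.014,0,0,0.049],[-0.139,-0.027,0.014,0,0,0.049]]
  ],
  "jaw": -1
}}

```text
time_s: 0.88
tcp_pos: [0.2634, 0.4611, 0.2172]
tcp_rot: [0.526, 0.851, 0.0, -0.0]
ft_force: [-0.6, 0.8, -0.1]
width: 0.0852
grip_force: 0.0
```

Call:
{"name": "arm_command", "arguments": {
  "steps": [
    [[-0.142,-0.005,0.014,0,0,0.049],[-0.141,0.016,0.014,0,0,0.049],[-0.137,0.038,0.014,0,0,0.049],[-0.129,0.058,0.015,0,0,0.049],[-0.119,0.077,0.014,0,0,0.049]]
  ]
}}

```text
time_s: 1.5
tcp_pos: [0.3225, 0.3322, 0.2031]
tcp_rot: [0.807, 0.591, 0.0, -0.0]
ft_force: [0.7, -0.1, -0.4]
width: 0.0852
grip_force: 0.0
```

Call:
{"name": "arm_command", "arguments": {
  "steps": [
    [[-0.106,0.095,0.015,0,0,0.049],[0,0,0.25,0,0,0],[0,0,0.25,0,0,0],[0,0,0,0,0,0],[0,0,0,0,0,0]]
  ]
}}

```text
time_s: 2.12
tcp_pos: [0.3346, 0.3074, 0.1015]
tcp_rot: [0.849, 0.529, 0.0, -0.0]
ft_force: [-0.3, -0.2, 0.4]
width: 0.0852
grip_force: 0.0
```

```bash
python3 plan.py '[[0.334,0.307,0.043,-0.453]]'; python3 - <<'E'
from h import *; from cell import snapshot
s=snapshot("side"); overlay(s,EST,(230,130),130,100,5,"pics/g1.png")
E
```

```text
[[[-0.002, -0.001, 0.146, 0.0, -0.0, -0.0], [-0.001, -0.001, 0.146, 0.0, -0.0, -0.0]]]
```

View pics/g1.png

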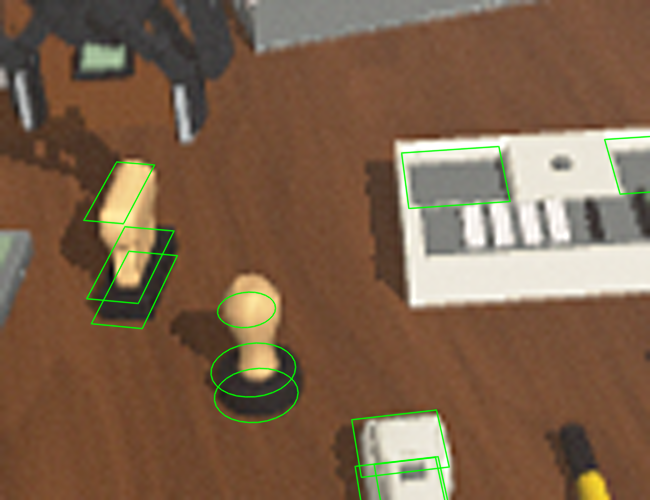

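Gripper is straight above the oblong stamp; overlay within ~4 mm. Descend and grip.

Call:
{"name": "arm_command", "arguments": {
  "steps": [
    [[-0.002,-0.001,0.146,0,0,0],[-0.001,-0.001,0.146,0,0,0],[0,0,0,0,0,0]]
  ]
}}

```text
time_s: 2.55
tcp_pos: [0.3334, 0.3069, 0.0421]
tcp_rot: [0.848, 0.529, -0.0, -0.0]
ft_force: [0.1, -0.2, 0.6]
width: 0.0858
grip_force: 0.0
```

Call:
{"name": "arm_command", "arguments": {
  "steps": [
    [[0,0,0,0,0,0],[0,0,0,0,0,0],[0,0,0,0,0,0],[0,0,0,0,0,0],[0,0,0,0,0,0]]
  ],
  "jaw": 1,
  "grip_force": 30
}}

```text
time_s: 3.18
tcp_pos: [0.3335, 0.3071, 0.0423]
tcp_rot: [0.849, 0.529, 0.0, -0.0]
ft_force: [-2.3, 0.0, 13.8]
width: 0.0237
grip_force: 33.5
```

Call:
{"name": "arm_command", "arguments": {
  "steps": [
    [[0,0,0,0,0,0],[0,0,0,0,0,0],[0,0,0,0,0,0]]
  ]
}}

```text
time_s: 3.55
tcp_pos: [0.3335, 0.3071, 0.0423]
tcp_rot: [0.848, 0.529, 0.0, -0.0]
ft_force: [-2.7, -1.5, 13.9]
width: 0.0237
grip_force: 33.5
```

```bash
python3 plan.py '[[0.334,0.307,0.13,-0.453],[0.632,0.072,0.13,-0.286]]'
```

```text
[[[0.001, 0.001, -0.219, -0.0, -0.0, -0.0], [0.0, 0.001, -0.22, -0.0, -0.0, -0.0], [-0.057, 0.265, -0.0, -0.0, -0.0, -0.008], [-0.064, 0.264, -0.0, -0.0, -0.0, -0.008], [-0.07, 0.262, -0.0, -0.0, -0.0, -0.008]]]
[[[-0.077, 0.26, -0.0, -0.0, -0.0, -0.008], [-0.083, 0.258, -0.0, -0.0, -0.0, -0.008], [-0.09, 0.256, -0.0, -0.0, -0.0, -0.008], [-0.096, 0.253, -0.0, -0.0, -0.0, -0.008]]]
```

Call:
{"name": "arm_command", "arguments": {
  "steps": [
    [[0.001,0.001,-0.219,0,0,0],[0,0.001,-0.22,0,0,0],[-0.057,0.265,0,0,0,-0.008],[-0.064,0.264,0,0,0,-0.008],[-0.07,0.262,0,0,0,-0.008]]
  ]
}}

```text
time_s: 4.18
tcp_pos: [0.4628, 0.2051, 0.1298]
tcp_rot: [0.827, 0.562, 0.0, -0.0]
ft_force: [0.5, 1.6, -0.5]
width: 0.0235
grip_force: 31.7
```

Call:
{"name": "arm_command", "arguments": {
  "steps": [
    [[-0.077,0.26,0,0,0,-0.008],[-0.083,0.258,0,0,0,-0.008],[-0.09,0.256,0,0,0,-0.008],[-0.096,0.253,0,0,0,-0.008],[0,0,0,0,0,0]]
  ]
}}

```text
time_s: 4.8
tcp_pos: [0.634, 0.0678, 0.1293]
tcp_rot: [0.8, 0.6, -0.0, 0.001]
ft_force: [-0.8, 0.1, -1.2]
width: 0.0237
grip_force: 31.7
```

```bash
python3 plan.py '[[0.632,0.072,0.07,-0.286],[0.632,0.072,0.0575,-0.286]]'; python3 - <<'E'
from h import *; from cell import snapshot
E=dict(EST); E['os']=(.632,.072,1.285)
a=snapshot("side"); b=snapshot("top")
f=lambda s,o,n: overlay(s,E,o,90,80,5,n)
f(a,(340,165),"pics/a.png"); f(b,(285,100),"pics/b.png")
cv2.imwrite("pics/p1.png",cv2.resize(np.hstack([cv2.imread("pics/a.png"),cv2.imread("pics/b.png")]),None,fx=.88,fy=.88))
E
```

```text
[[[0.009, -0.008, 0.148, 0.0, 0.0, 0.0], [0.009, -0.008, 0.149, 0.0, 0.0, 0.0], [-0.0, -0.0, 0.062, 0.0, 0.0, 0.001]]]
```

View pics/p1.png

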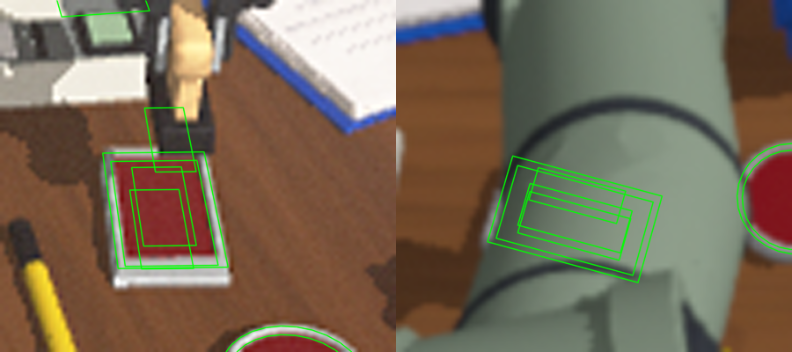

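Stamp is held upright above the oblong tin. Lower it.

```bash
python3 plan.py '[[0.632,0.072,0.07,-0.286],[0.632,0.072,0.0575,-0.286]]'
```

```text
[[[0.001, 0.001, 0.148, -0.0, 0.0, 0.001], [0.002, -0.0, 0.148, -0.0, 0.0, 0.001], [-0.0, 0.0, 0.062, -0.0, 0.0, -0.0]]]
```

Call:
{"name": "arm_command", "arguments": {
  "steps": [
    [[0.001,0.001,0.148,0,0,0.001],[0.002,0,0.148,0,0,0.001],[0,0,0.031,0,0,0],[0,0,0.031,0,0,0],[0,0,0,0,0,0]]
  ]
}}

```text
time_s: 5.52
tcp_pos: [0.6325, 0.0727, 0.0585]
tcp_rot: [0.8, 0.599, 0.0, 0.0]
ft_force: [-0.1, 0.4, -1.2]
width: 0.0235
grip_force: 31.7
```

Call:
{"name": "arm_command", "arguments": {
  "steps": [
    [[0,0,0.007,0,0,0],[0,0,0,0,0,0]]
  ]
}}

```text
time_s: 5.78
tcp_pos: [0.6326, 0.0724, 0.0569]
tcp_rot: [0.801, 0.599, 0.0, 0.0]
ft_force: [0.2, -0.3, -0.9]
width: 0.0236
grip_force: 31.7
```

Call:
{"name": "arm_command", "arguments": {
  "steps": [
    [[0,0,0.005,0,0,0],[0,0,0,0,0,0]]
  ]
}}

```text
time_s: 6.02
tcp_pos: [0.6327, 0.0723, 0.0564]
tcp_rot: [0.801, 0.599, 0.0, 0.0]
ft_force: [-3.8, -0.4, 10.9]
width: 0.0234
grip_force: 33.5
```

Call:
{"name": "arm_command", "arguments": {
  "steps": [
    [[0,0,0,0,0,0],[0,0,0,0,0,0],[0,0,0,0,0,0],[0,0,0,0,0,0]]
  ],
  "jaw": -1
}}

```text
time_s: 6.52
tcp_pos: [0.6323, 0.0724, 0.0554]
tcp_rot: [0.801, 0.599, -0.0, -0.0]
ft_force: [0.0, 0.1, -0.0]
width: 0.0851
grip_force: 0.0
```

```bash
python3 plan.py '[[0.632,0.072,0.16,-0.286],[0.386,0.186,0.16,-0.286],[0.386,0.186,0.043,-0.286]]'
```

```text
[[[-0.001, -0.001, -0.261, -0.0, 0.0, 0.0], [-0.001, -0.0, -0.262, -0.0, 0.0, 0.0], [0.04, -0.268, 0.0, -0.0, 0.0, 0.0], [0.04, -0.268, 0.0, -0.0, 0.0, 0.0], [0.04, -0.268, 0.0, -0.0, 0.0, 0.0]]]
[[[0.04, -0.269, 0.0, -0.0, 0.0, 0.0], [0.04, -0.268, 0.0, -0.0, 0.0, 0.0], [0.0, 0.0, 0.195, -0.0, 0.0, 0.0], [0.0, 0.0, 0.195, -0.0, 0.0, 0.0], [0.0, 0.0, 0.195, -0.0, 0.0, 0.0]]]
```

Call:
{"name": "arm_command", "arguments": {
  "steps": [
    [[-0.001,-0.001,-0.261,0,0,0],[-0.001,0,-0.262,0,0,0],[0.04,-0.268,0,0,0,0],[0.04,-0.268,0,0,0,0],[0.04,-0.268,0,0,0,0]]
  ]
}}

```text
time_s: 7.15
tcp_pos: [0.483, 0.141, 0.1602]
tcp_rot: [0.801, 0.599, 0.0, -0.0]
ft_force: [1.6, 1.4, 0.2]
width: 0.0855
grip_force: 0.0
```

Call:
{"name": "arm_command", "arguments": {
  "steps": [
    [[0.04,-0.269,0,0,0,0],[0.04,-0.268,0,0,0,0],[0,0,0,0,0,0],[0,0,0,0,0,0]]
  ]
}}

```text
time_s: 7.65
tcp_pos: [0.3866, 0.1862, 0.1604]
tcp_rot: [0.8, 0.599, 0.0, 0.0]
ft_force: [0.6, -0.7, -0.4]
width: 0.0855
grip_force: 0.0
```

```bash
python3 plan.py '[[0.386,0.186,0.043,-0.286]]'; python3 - <<'E'
from h import *; from cell import snapshot
E=dict(EST); E['os']=(.632,.072,1.285)
a=snapshot("side")
cv2.imwrite("pics/p2.png",cv2.resize(a["color"][120:260,250:410],None,fx=4,fy=4,interpolation=cv2.INTER_CUBIC))
E
```

```text
[[[-0.001, -0.001, 0.196, 0.0, -0.0, 0.0], [-0.001, -0.001, 0.195, 0.0, -0.0, 0.0], [-0.0, -0.001, 0.196, 0.0, -0.0, 0.0]]]
```

View pics/p2.png

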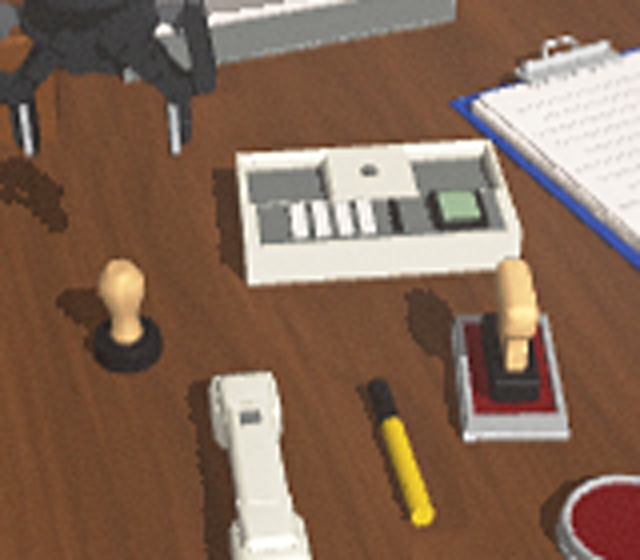

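Oblong stamp stands on its felt, clear of the rim (mount 492–540 in crop, felt 470–558). The gripper is above the round stamp.

Call:
{"name": "arm_command", "arguments": {
  "steps": [
    [[-0.001,-0.001,0.196,0,0,0],[-0.001,-0.001,0.195,0,0,0],[0,-0.001,0.196,0,0,0],[0,0,0,0,0,0]]
  ]
}}

```text
time_s: 8.2
tcp_pos: [0.385, 0.1842, 0.0409]
tcp_rot: [0.801, 0.598, -0.002, 0.0]
ft_force: [-0.1, -0.5, 0.2]
width: 0.0849
grip_force: 0.0
```

Call:
{"name": "arm_command", "arguments": {
  "steps": [
    [[0,0,0,0,0,0],[0,0,0,0,0,0],[0,0,0,0,0,0],[0,0,0,0,0,0],[0,0,0,0,0,0]]
  ],
  "jaw": 1
}}

```text
time_s: 8.82
tcp_pos: [0.3861, 0.1862, 0.0436]
tcp_rot: [0.801, 0.599, 0.001, 0.0]
ft_force: [0.1, -0.3, 11.8]
width: 0.0307
grip_force: 29.0
```

Call:
{"name": "arm_command", "arguments": {
  "steps": [
    [[0,0,0,0,0,0],[0,0,0,0,0,0]]
  ]
}}

```text
time_s: 9.07
tcp_pos: [0.3861, 0.1862, 0.0436]
tcp_rot: [0.801, 0.599, 0.001, 0.0]
ft_force: [1.3, -0.7, 12.3]
width: 0.0308
grip_force: 29.0
```

```bash
python3 plan.py '[[0.386,0.186,0.13,-0.286],[0.5,0.17,0.165,-0.286],[0.6455,-0.084,0.165,-0.286],[0.6455,-0.084,0.13,-0.286]]'
```

```text
[[[-0.0, 0.0, -0.216, 0.0, -0.0, 0.0], [-0.0, 0.0, -0.216, 0.0, -0.0, 0.0], [0.028, 0.19, -0.058, 0.0, -0.0, 0.0], [0.028, 0.19, -0.058, 0.0, -0.0, 0.0], [0.028, 0.19, -0.058, 0.0, -0.0, 0.0]]]
[[[-0.169, 0.176, -0.0, 0.0, -0.0, 0.0], [-0.169, 0.176, -0.0, 0.0, -0.0, 0.0], [-0.169, 0.176, -0.0, 0.0, -0.0, 0.0], [-0.169, 0.176, -0.0, 0.0, -0.0, 0.0], [-0.169, 0.176, -0.0, 0.0, -0.0, 0.0]]]
[[[-0.169, 0.176, -0.0, 0.0, -0.0, 0.0], [-0.0, -0.0, 0.175, 0.0, -0.0, 0.0]]]
```

Call:
{"name": "arm_command", "arguments": {
  "steps": [
    [[0,0,-0.216,0,0,0],[0,0,-0.216,0,0,0],[0.028,0.19,-0.058,0,0,0],[0.028,0.19,-0.058,0,0,0],[0.028,0.19,-0.058,0,0,0]]
  ]
}}

```text
time_s: 9.7
tcp_pos: [0.5006, 0.1698, 0.165]
tcp_rot: [0.8, 0.599, 0.0, -0.0]
ft_force: [-0.2, 0.6, -0.5]
width: 0.0307
grip_force: 30.2
```

Call:
{"name": "arm_command", "arguments": {
  "steps": [
    [[-0.169,0.176,0,0,0,0],[-0.169,0.176,0,0,0,0],[-0.169,0.176,0,0,0,0],[-0.169,0.176,0,0,0,0],[-0.169,0.176,0,0,0,0]]
  ]
}}

```text
time_s: 10.32
tcp_pos: [0.6213, -0.0432, 0.1644]
tcp_rot: [0.8, 0.599, 0.0, 0.0]
ft_force: [0.3, 0.1, -0.6]
width: 0.031
grip_force: 30.2
```

Call:
{"name": "arm_command", "arguments": {
  "steps": [
    [[-0.169,0.176,0,0,0,0],[0,0,0.175,0,0,0],[0,0,0,0,0,0],[0,0,0,0,0,0]]
  ]
}}

```text
time_s: 10.82
tcp_pos: [0.6452, -0.0837, 0.1301]
tcp_rot: [0.8, 0.6, 0.0, 0.0]
ft_force: [-0.7, 0.1, -0.3]
width: 0.0305
grip_force: 30.2
```

```bash
python3 plan.py '[[0.6455,-0.084,0.07,-0.286],[0.6455,-0.084,0.0595,-0.286]]'; python3 - <<'E'
from h import *; from cell import snapshot,arm
a=snapshot("side"); print(arm.observe()["tcp_pos"])
E=dict(EST); E['os']=(.632,.072,1.285); p=arm.observe()["tcp_pos"]
c=curves
im=cv2.resize(a["color"][130:280,330:470],None,fx=4,fy=4,interpolation=cv2.INTER_CUBIC)
for q in [circ(*EST['rf'],.074,.014),circ(p[0],p[1],.048,p[2]-.0436),circ(p[0],p[1],.048,p[2]-.0436+.019),rect(*E['os'],.075,.032,.014),rect(*E['os'],.075,.032,.033)]:
    cv2.polylines(im,[np.round(((proj(a,q)-(330,130)+.5)*4-.5)*8).astype(int).reshape(-1,1,2)],True,(0,255,0),1,cv2.LINE_AA,3)
cv2.imwrite("pics/p3.png",im)
E
```

```text
[[[-0.001, 0.001, 0.15, 0.0, -0.0, 0.0], [-0.0, 0.001, 0.151, 0.0, -0.0, 0.0], [-0.0, -0.0, 0.052, 0.0, -0.0, 0.0]]]
[ 0.64542614 -0.08366168  0.1303846 ]
```

View pics/p3.png

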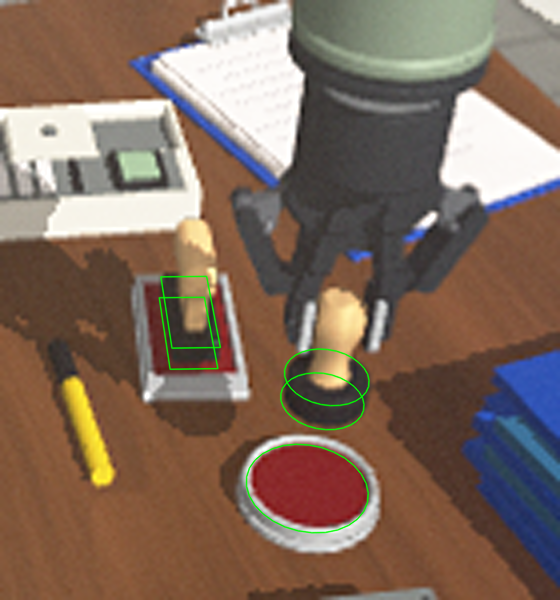

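Round stamp is upright and aligned above the round felt (ellipses match to ~2 mm); oblong stamp is also fine.

Call:
{"name": "arm_command", "arguments": {
  "steps": [
    [[-0.001,0.001,0.15,0,0,0],[0,0.001,0.151,0,0,0],[0,0,0.03,0,0,0],[0,0,0.026,0,0,0],[0,0,0,0,0,0]]
  ]
}}

```text
time_s: 11.5
tcp_pos: [0.6457, -0.0846, 0.0585]
tcp_rot: [0.801, 0.599, 0.0, 0.0]
ft_force: [0.1, -0.9, 0.3]
width: 0.031
grip_force: 30.2
```

Call:
{"name": "arm_command", "arguments": {
  "steps": [
    [[0,0,0.006,0,0,0],[0,0,0,0,0,0]]
  ]
}}

```text
time_s: 11.75
tcp_pos: [0.6461, -0.0848, 0.0577]
tcp_rot: [0.801, 0.599, 0.001, 0.001]
ft_force: [-0.3, 0.4, 8.7]
width: 0.0307
grip_force: 30.9
```

Contact; release.

Call:
{"name": "arm_command", "arguments": {
  "steps": [
    [[0,0,0,0,0,0],[0,0,0,0,0,0],[0,0,0,0,0,0],[0,0,0,0,0,0]]
  ],
  "jaw": -1
}}

```text
time_s: 12.25
tcp_pos: [0.6452, -0.0847, 0.0563]
tcp_rot: [0.801, 0.599, -0.0, -0.0]
ft_force: [0.2, -0.1, 0.7]
width: 0.0853
grip_force: 0.0
```

```bash
python3 plan.py '[[0.6455,-0.084,0.16,-0.286],[0.57,-0.1,0.25,-0.25],[0.333,-0.321,0.25,-0.203],[0.333,-0.321,0.19,-0.203]]'
```

```text
[[[0.002, 0.0, -0.259, -0.0, 0.0, 0.0], [0.001, 0.0, -0.26, -0.0, 0.0, 0.0], [-0.061, -0.113, -0.15, -0.0, 0.0, -0.004], [-0.059, -0.114, -0.15, -0.0, 0.0, -0.004], [-0.058, -0.115, -0.15, -0.0, 0.0, -0.004]]]
[[[-0.227, -0.146, 0.0, -0.0, 0.0, -0.002], [-0.226, -0.148, 0.0, -0.0, 0.0, -0.002], [-0.225, -0.149, 0.0, -0.0, 0.0, -0.002], [-0.224, -0.15, 0.0, -0.0, 0.0, -0.002], [-0.224, -0.152, 0.0, -0.0, 0.0, -0.002]]]
[[[-0.223, -0.153, 0.001, -0.0, 0.0, -0.002], [0.0, -0.0, 0.15, -0.0, 0.0, -0.001], [0.001, -0.0, 0.15, -0.0, 0.0, -0.001]]]
```

Call:
{"name": "arm_command", "arguments": {
  "steps": [
    [[0.002,0,-0.259,0,0,0],[0.001,0,-0.26,0,0,0],[-0.061,-0.113,-0.15,0,0,-0.004],[-0.059,-0.114,-0.15,0,0,-0.004],[-0.058,-0.115,-0.15,0,0,-0.004]]
  ]
}}

```text
time_s: 12.88
tcp_pos: [0.5691, -0.1001, 0.2511]
tcp_rot: [0.789, 0.614, 0.0, 0.0]
ft_force: [0.2, 0.2, 0.4]
width: 0.0854
grip_force: 0.0
```

Call:
{"name": "arm_command", "arguments": {
  "steps": [
    [[-0.227,-0.146,0,0,0,-0.002],[-0.226,-0.148,0,0,0,-0.002],[-0.225,-0.149,0,0,0,-0.002],[-0.224,-0.15,0,0,0,-0.002],[-0.224,-0.152,0,0,0,-0.002]]
  ]
}}

```text
time_s: 13.5
tcp_pos: [0.3712, -0.2851, 0.2503]
tcp_rot: [0.779, 0.627, 0.0, 0.0]
ft_force: [0.3, 0.5, -0.8]
width: 0.0856
grip_force: 0.0
```

Call:
{"name": "arm_command", "arguments": {
  "steps": [
    [[-0.223,-0.153,0,0,0,-0.002],[0,0,0.15,0,0,-0.001],[0,0,0.15,0,0,-0.001],[0,0,0,0,0,0],[0,0,0,0,0,0]]
  ]
}}

```text
time_s: 14.12
tcp_pos: [0.3334, -0.3214, 0.191]
tcp_rot: [0.775, 0.631, 0.0, 0.0]
ft_force: [-0.1, 0.3, 0.3]
width: 0.0849
grip_force: 0.0
```

```bash
python3 - <<'E'
from h import *; from cell import snapshot,arm
a=snapshot("side"); p=arm.observe()["tcp_pos"]; print(p)
im=cv2.resize(a["color"][230:400,240:420],None,fx=3.5,fy=3.5,interpolation=cv2.INTER_CUBIC)
for q in [circ(*EST['rf'],.048,.014),circ(*EST['gl'],.03,0),circ(*EST['gl'],.03,.07),circ(*EST['gl'],.027,.105),circ(*EST['gl'],.003,.14),circ(p[0],p[1],.004,p[2])]:
    cv2.polylines(im,[np.round(((proj(a,q)-(240,230)+.5)*3.5-.5)*8).astype(int).reshape(-1,1,2)],True,(0,255,0),1,cv2.LINE_AA,3)
cv2.imwrite("pics/p4.png",im)
E
python3 plan.py '[[0.333,-0.321,0.048,-0.203]]'
```

```text
[ 0.33352085 -0.3214521   0.19119377]
[[[0.001, -0.001, 0.239, 0.0, 0.0, -0.0], [0.001, -0.001, 0.238, 0.0, 0.0, -0.0], [0.0, -0.002, 0.239, 0.0, 0.0, -0.0]]]
```

View pics/p4.png

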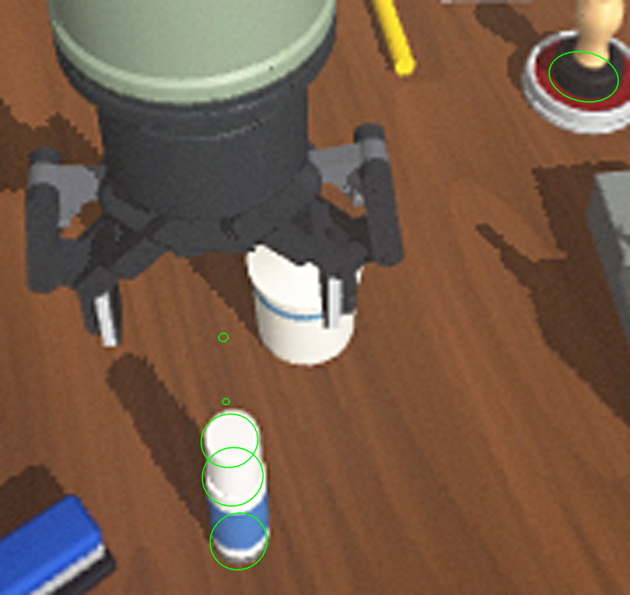

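Glue stick's cap sits at (231,436), ~3 mm beyond my estimate in +y; correct by 2–3 mm and descend. The cup is well clear.

Call:
{"name": "arm_command", "arguments": {
  "steps": [
    [[0.013,-0.001,0.239,0,0,0],[0.001,-0.001,0.238,0,0,0],[0,-0.002,0.239,0,0,0],[0,0,0,0,0,0]]
  ]
}}

```text
time_s: 14.68
tcp_pos: [0.332, -0.3176, 0.0458]
tcp_rot: [0.775, 0.631, -0.0, -0.002]
ft_force: [-0.8, 0.6, 0.8]
width: 0.0855
grip_force: 0.0
```

Call:
{"name": "arm_command", "arguments": {
  "steps": [
    [[0,0,0,0,0,0],[0,0,0,0,0,0],[0,0,0,0,0,0],[0,0,0,0,0,0],[0,0,0,0,0,0]]
  ],
  "jaw": 1
}}

```text
time_s: 15.3
tcp_pos: [0.3336, -0.3186, 0.0481]
tcp_rot: [0.775, 0.631, 0.0, 0.001]
ft_force: [-1.0, 1.7, 18.7]
width: 0.029
grip_force: 28.5
```

Call:
{"name": "arm_command", "arguments": {
  "steps": [
    [[0,0,0,0,0,0],[0,0,0,0,0,0]]
  ]
}}

```text
time_s: 15.55
tcp_pos: [0.3336, -0.3186, 0.0481]
tcp_rot: [0.775, 0.631, 0.0, 0.001]
ft_force: [-0.5, 1.9, 18.8]
width: 0.029
grip_force: 28.5
```

```bash
python3 plan.py '[[0.333,-0.319,0.22,-0.203],[0.6203,-0.2213,0.22,-0.203],[0.6203,-0.2213,0.13,-0.203]]'
```

```text
[[[-0.001, -0.0, -0.215, 0.0, 0.0, -0.0], [-0.001, -0.0, -0.215, 0.0, 0.0, -0.0], [-0.0, -0.0, -0.215, 0.0, 0.0, -0.0], [-0.001, -0.001, -0.215, 0.0, 0.0, -0.0], [0.128, 0.218, 0.0, 0.0, 0.0, -0.0]]]
[[[0.128, 0.218, 0.001, 0.0, 0.0, -0.0], [0.128, 0.218, 0.0, 0.0, 0.0, -0.0], [0.128, 0.218, 0.001, 0.0, 0.0, -0.0], [0.129, 0.218, 0.0, 0.0, 0.0, -0.0], [0.128, 0.218, 0.001, 0.0, 0.0, -0.0]]]
[[[0.0, -0.0, 0.225, 0.0, 0.0, -0.0], [0.001, -0.001, 0.225, 0.0, 0.0, -0.0]]]
```

Call:
{"name": "arm_command", "arguments": {
  "steps": [
    [[-0.001,0,-0.215,0,0,0],[-0.001,0,-0.215,0,0,0],[0,0,-0.215,0,0,0],[-0.001,-0.001,-0.215,0,0,0],[0.128,0.218,0,0,0,0]]
  ]
}}

```text
time_s: 16.18
tcp_pos: [0.38, -0.3044, 0.2227]
tcp_rot: [0.777, 0.63, 0.001, 0.003]
ft_force: [0.4, 0.7, -0.2]
width: 0.0292
grip_force: 30.5
```

Call:
{"name": "arm_command", "arguments": {
  "steps": [
    [[0.128,0.218,0.001,0,0,0],[0.128,0.218,0,0,0,0],[0.128,0.218,0.001,0,0,0],[0.129,0.218,0,0,0,0],[0.128,0.218,0.001,0,0,0]]
  ]
}}

```text
time_s: 16.8
tcp_pos: [0.6213, -0.2203, 0.2189]
tcp_rot: [0.775, 0.631, 0.0, 0.0]
ft_force: [-0.1, 0.2, -0.8]
width: 0.0291
grip_force: 30.5
```

Call:
{"name": "arm_command", "arguments": {
  "steps": [
    [[0,0,0.225,0,0,0],[0.001,-0.001,0.225,0,0,0],[0,0,0,0,0,0],[0,0,0,0,0,0]]
  ]
}}

```text
time_s: 17.3
tcp_pos: [0.6204, -0.2214, 0.1303]
tcp_rot: [0.776, 0.631, 0.0, 0.001]
ft_force: [-0.8, 0.4, -0.1]
width: 0.0289
grip_force: 30.5
```

```bash
python3 - <<'E'
from h import *; from cell import snapshot,arm
a=snapshot("side"); p=arm.observe()["tcp_pos"]; print(p)
o=(340,200);k=4
im=cv2.resize(a["color"][o[1]:350,o[0]:490],None,fx=k,fy=k,interpolation=cv2.INTER_CUBIC)
for q in [rect(*EST['we'],.054,.054,.045),circ(p[0],p[1],.03,p[2]-.048),circ(p[0],p[1],.03,p[2]-.048+.02)]:
    cv2.polylines(im,[np.round(((proj(a,q)-o+.5)*k-.5)*8).astype(int).reshape(-1,1,2)],True,(0,255,0),1,cv2.LINE_AA,3)
cv2.imwrite("pics/p5.png",im)
E
python3 plan.py '[[0.6203,-0.2213,0.065,-0.203],[0.6203,-0.2213,0.0545,-0.203]]'
```

```text
[ 0.62063218 -0.22146582  0.13069757]
[[[0.0, -0.001, 0.164, 0.0, 0.0, -0.0], [0.001, -0.002, 0.164, 0.0, 0.0, -0.0], [-0.0, 0.0, 0.053, 0.001, 0.0, -0.0]]]
```

View pics/p5.png

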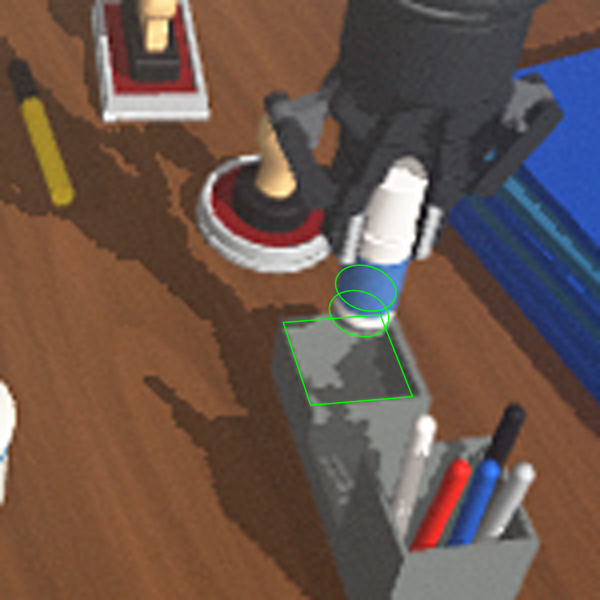

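Glue stick is upright, ~3 mm towards +y of the TCP; 12 mm clearance in the well. Lower with a 2 mm correction.

Call:
{"name": "arm_command", "arguments": {
  "steps": [
    [[-0.01,-0.001,0.164,0,0,0],[0.001,-0.002,0.164,0,0,0],[0,0,0.028,0,0,0],[0,0,0.025,0,0,0],[0,0,0,0,0,0]]
  ]
}}

```text
time_s: 17.98
tcp_pos: [0.6194, -0.2227, 0.0533]
tcp_rot: [0.775, 0.631, 0.0, 0.001]
ft_force: [-0.8, 0.2, 0.8]
width: 0.029
grip_force: 30.5
```

Call:
{"name": "arm_command", "arguments": {
  "steps": [
    [[0,0,0.008,0,0,0],[0,0,0,0,0,0]]
  ]
}}

```text
time_s: 18.23
tcp_pos: [0.6196, -0.2229, 0.0522]
tcp_rot: [0.775, 0.631, 0.001, 0.001]
ft_force: [-3.0, 1.4, 14.3]
width: 0.0287
grip_force: 31.8
```

Contact with the floor at the expected height; release and rise.

Call:
{"name": "arm_command", "arguments": {
  "steps": [
    [[0,0,0,0,0,0],[0,0,0,0,0,0],[0,0,0,0,0,0],[0,0,0,0,0,0]]
  ],
  "jaw": -1
}}

```text
time_s: 18.73
tcp_pos: [0.6187, -0.2226, 0.0505]
tcp_rot: [0.775, 0.631, -0.0, -0.0]
ft_force: [-0.1, -0.4, -0.4]
width: 0.0852
grip_force: 0.0
```

```bash
python3 plan.py '[[0.6195,-0.223,0.2,-0.203],[0.437,0.018,0.2,-0.131],[0.437,0.018,0.12,-0.131]]'
```

```text
[[[-0.0, 0.001, -0.249, -0.0, 0.0, -0.0], [-0.001, 0.002, -0.249, -0.0, 0.0, -0.0], [-0.0, 0.001, -0.25, -0.0, 0.0, -0.0], [0.166, -0.19, 0.0, -0.0, 0.0, -0.004], [0.168, -0.187, 0.0, -0.0, 0.0, -0.004]]]
[[[0.17, -0.185, 0.0, -0.0, 0.0, -0.004], [0.173, -0.183, 0.0, -0.0, 0.0, -0.004], [0.175, -0.181, 0.0, -0.0, 0.0, -0.004], [0.178, -0.18, 0.0, -0.0, 0.0, -0.004], [-0.0, 0.0, 0.2, -0.0, 0.0, 0.0]]]
[[[-0.0, 0.0, 0.2, -0.0, 0.0, 0.0]]]
```

Call:
{"name": "arm_command", "arguments": {
  "steps": [
    [[0,0.001,-0.249,0,0,0],[-0.001,0.002,-0.249,0,0,0],[0,0.001,-0.25,0,0,0],[0.166,-0.19,0,0,0,-0.004],[0.168,-0.187,0,0,0,-0.004]]
  ]
}}

```text
time_s: 19.35
tcp_pos: [0.5579, -0.1418, 0.2004]
tcp_rot: [0.767, 0.641, 0.0, 0.0]
ft_force: [0.7, 0.1, -0.5]
width: 0.0854
grip_force: 0.0
```

Call:
{"name": "arm_command", "arguments": {
  "steps": [
    [[0.17,-0.185,0,0,0,-0.004],[0.173,-0.183,0,0,0,-0.004],[0.175,-0.181,0,0,0,-0.004],[0.178,-0.18,0,0,0,-0.004],[0,0,0.2,0,0,0]]
  ]
}}

```text
time_s: 19.98
tcp_pos: [0.4369, 0.0216, 0.1616]
tcp_rot: [0.749, 0.662, 0.003, 0.0]
ft_force: [2.0, -0.0, -0.5]
width: 0.0855
grip_force: 0.0
```

Call:
{"name": "arm_command", "arguments": {
  "steps": [
    [[0,0,0.2,0,0,0],[0,0,0,0,0,0],[0,0,0,0,0,0]]
  ]
}}

```text
time_s: 20.35
tcp_pos: [0.4374, 0.0178, 0.1212]
tcp_rot: [0.751, 0.66, 0.0, 0.0]
ft_force: [-0.5, 0.1, 0.8]
width: 0.0853
grip_force: 0.0
```

```bash
python3 - <<'E'
from h import *; from cell import snapshot,arm
a=snapshot("side"); p=arm.observe()["tcp_pos"]; print(p)
o=(280,150);k=3.5
im=cv2.resize(a["color"][o[1]:320,o[0]:480],None,fx=k,fy=k,interpolation=cv2.INTER_CUBIC)
E=EST['hs']
for q in [rect(*E,.046,.046,z,x) for x in(-.066,.066) for z in(0,.034)]+[rect(*E,.086,.032,.042)]:
    cv2.polylines(im,[np.round(((proj(a,q)-o+.5)*k-.5)*8).astype(int).reshape(-1,1,2)],True,(0,255,0),1,cv2.LINE_AA,3)
cv2.imwrite("pics/p6.png",im)
E
python3 plan.py '[[0.437,0.018,0.023,-0.131]]'
```

```text
[0.43767623 0.01796622 0.12141658]
[[[-0.0, -0.002, 0.246, 0.0, -0.0, 0.0], [-0.001, -0.002, 0.246, 0.0, -0.0, 0.0]]]
```

View pics/p6.png

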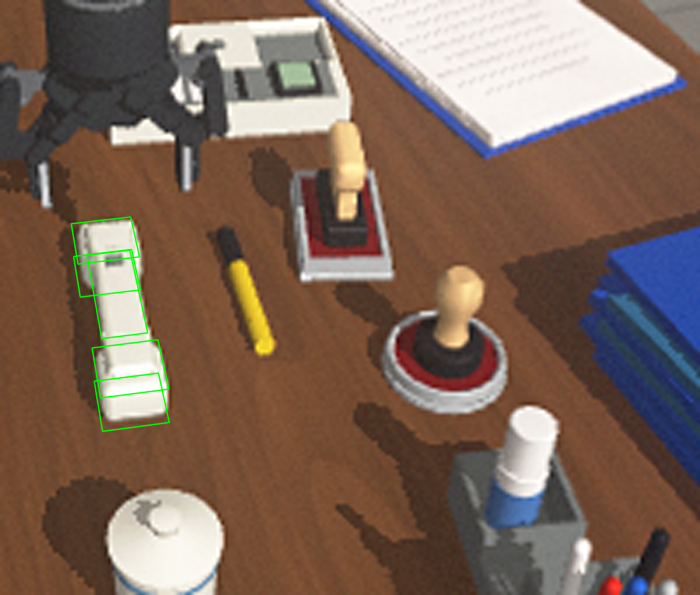

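Both stamps and the glue stick stand properly in place; handset outline matches. Descend and grip the bar's middle.

Call:
{"name": "arm_command", "arguments": {
  "steps": [
    [[0,-0.002,0.248,0,0,0],[-0.001,-0.002,0.246,0,0,0],[0,0,0,0,0,0],[0,0,0,0,0,0]]
  ]
}}

```text
time_s: 20.9
tcp_pos: [0.4371, 0.0179, 0.0232]
tcp_rot: [0.751, 0.66, 0.001, 0.001]
ft_force: [0.3, 0.3, 0.2]
width: 0.0856
grip_force: 0.0
```

Call:
{"name": "arm_command", "arguments": {
  "steps": [
    [[0,0,0,0,0,0],[0,0,0,0,0,0],[0,0,0,0,0,0],[0,0,0,0,0,0],[0,0,0,0,0,0]]
  ],
  "jaw": 1,
  "grip_force": 40
}}

```text
time_s: 21.52
tcp_pos: [0.4365, 0.0181, 0.022]
tcp_rot: [0.751, 0.66, 0.001, 0.0]
ft_force: [-2.6, 1.9, 17.7]
width: 0.0317
grip_force: 38.2
```

Call:
{"name": "arm_command", "arguments": {
  "steps": [
    [[0,0,0,0,0,0],[0,0,0,0,0,0]]
  ]
}}

```text
time_s: 21.78
tcp_pos: [0.4365, 0.0181, 0.022]
tcp_rot: [0.751, 0.66, 0.001, 0.0]
ft_force: [-3.1, 1.6, 17.7]
width: 0.0313
grip_force: 38.2
```

```bash
python3 plan.py '[[0.437,0.018,0.15,-0.131],[0.6074,0.3041,0.15,1.381]]'
```

```text
[[[0.0, 0.001, -0.213, 0.0, -0.0, 0.0], [0.0, 0.001, -0.214, 0.0, -0.0, 0.0], [0.0, 0.001, -0.213, 0.0, -0.0, 0.0], [0.153, 0.066, 0.0, 0.0, 0.0, -0.048], [0.141, 0.088, 0.0, 0.0, 0.0, -0.048]]]
[[[0.126, 0.109, 0.0, 0.0, 0.0, -0.048], [0.109, 0.126, 0.0, 0.0, 0.0, -0.048], [0.088, 0.141, 0.0, 0.0, 0.0, -0.048], [0.066, 0.153, 0.0, 0.0, 0.0, -0.048], [0.043, 0.161, 0.0, 0.0, 0.0, -0.048]]]
[[[0.018, 0.166, 0.0, 0.0, 0.0, -0.048], [-0.007, 0.166, 0.001, 0.0, 0.0, -0.048], [-0.033, 0.163, 0.0, 0.0, 0.0, -0.048]]]
```

Call:
{"name": "arm_command", "arguments": {
  "steps": [
    [[0,0.001,-0.213,0,0,0],[0,0.001,-0.214,0,0,0],[0,0.001,-0.213,0,0,0],[0.153,0.066,0,0,0,-0.048],[0.141,0.088,0,0,0,-0.048]]
  ]
}}

```text
time_s: 22.4
tcp_pos: [0.4712, 0.0761, 0.1502]
tcp_rot: [0.642, 0.767, 0.001, 0.0]
ft_force: [-0.2, 0.0, -1.0]
width: 0.0313
grip_force: 42.6
```

Call:
{"name": "arm_command", "arguments": {
  "steps": [
    [[0.126,0.109,0,0,0,-0.048],[0.109,0.126,0,0,0,-0.048],[0.088,0.141,0,0,0,-0.048],[0.066,0.153,0,0,0,-0.048],[0.043,0.161,0,0,0,-0.048]]
  ]
}}

```text
time_s: 23.02
tcp_pos: [0.5561, 0.2191, 0.1493]
tcp_rot: [0.314, 0.949, -0.0, -0.0]
ft_force: [0.1, 0.4, -1.4]
width: 0.0312
grip_force: 42.6
```

Call:
{"name": "arm_command", "arguments": {
  "steps": [
    [[0.018,0.166,0,0,0,-0.048],[-0.007,0.166,0,0,0,-0.048],[-0.033,0.163,0,0,0,-0.048],[0,0,0,0,0,0],[0,0,0,0,0,0]]
  ]
}}

```text
time_s: 23.65
tcp_pos: [0.6067, 0.3033, 0.149]
tcp_rot: [0.096, 0.995, -0.001, -0.0]
ft_force: [-0.5, -1.0, -1.2]
width: 0.031
grip_force: 42.5
```

```bash
python3 plan.py '[[0.6074,0.3041,0.09,1.381]]'; python3 - <<'E'
from h import *; from cell import snapshot,arm
a=snapshot("side"); p=arm.observe()["tcp_pos"]; print(p)
o=(270,80);k=4
im=cv2.resize(a["color"][o[1]:220,o[0]:430],None,fx=k,fy=k,interpolation=cv2.INTER_CUBIC)
E=(p[0],p[1],-.19); z0=p[2]-.022
for q in [rect(*E,.046,.046,z0+z,x) for x in(-.066,.066) for z in(0,.034)]+[rect(*E,.086,.032,z0+.042)]+[rect(*EST['cr'],.063,.063,.034,x) for x in(-.066,.066)]:
    cv2.polylines(im,[np.round(((proj(a,q)-o+.5)*k-.5)*8).astype(int).reshape(-1,1,2)],True,(0,255,0),1,cv2.LINE_AA,3)
cv2.imwrite("pics/p7.png",im)
E
```

```text
[[[-0.001, 0.003, 0.148, -0.0, -0.0, -0.001], [-0.002, 0.002, 0.147, -0.0, -0.0, -0.001]]]
[0.60678354 0.30311563 0.14922935]
```

View pics/p7.png

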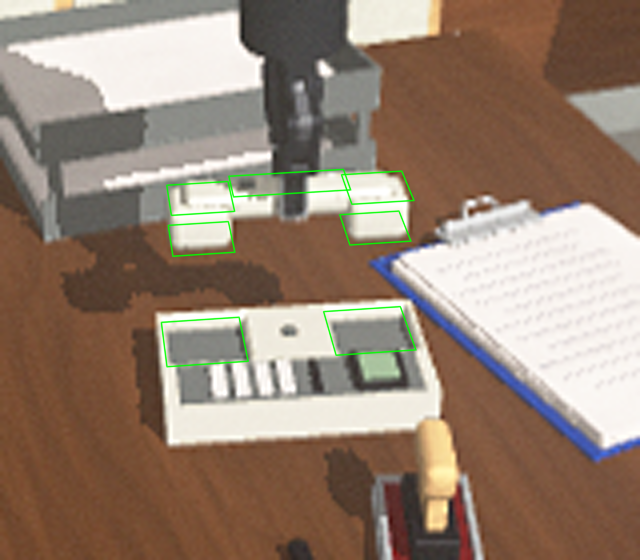

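Handset is level and centred (projected cups match within ~2 mm), sockets match too. Lower.

Call:
{"name": "arm_command", "arguments": {
  "steps": [
    [[-0.001,0.003,0.148,0,0,-0.001],[-0.002,0.002,0.147,0,0,-0.001],[0,0,0.1,0,0,0],[0,0,0.06,0,0,0],[0,0,0,0,0,0]]
  ]
}}

```text
time_s: 24.32
tcp_pos: [0.6076, 0.3047, 0.058]
tcp_rot: [0.093, 0.996, -0.0, -0.0]
ft_force: [0.8, -0.2, -0.6]
width: 0.0311
grip_force: 42.5
```

```bash
python3 plan.py '[[0.6074,0.3041,0.0455,1.381]]'
```

```text
[[[0.001, -0.003, 0.062, -0.0, -0.0, 0.001]]]
```

Call:
{"name": "arm_command", "arguments": {
  "steps": [
    [[0,-0.001,0.02,0,0,0],[0,-0.002,0.02,0,0,0],[0,0,0.02,0,0,0],[0,0,0,0,0,0]]
  ]
}}

```text
time_s: 24.82
tcp_pos: [0.6075, 0.3043, 0.046]
tcp_rot: [0.092, 0.996, -0.0, -0.0]
ft_force: [-0.6, 0.1, -1.4]
width: 0.0312
grip_force: 42.5
```

Call:
{"name": "arm_command", "arguments": {
  "steps": [
    [[0,0,0.006,0,0,0],[0,0,0,0,0,0]]
  ]
}}

```text
time_s: 25.08
tcp_pos: [0.6077, 0.3043, 0.0451]
tcp_rot: [0.092, 0.996, -0.0, 0.0]
ft_force: [0.5, 0.4, -0.4]
width: 0.0313
grip_force: 42.5
```

Call:
{"name": "arm_command", "arguments": {
  "steps": [
    [[0,0,0.005,0,0,0],[0,0,0,0,0,0]]
  ]
}}

```text
time_s: 25.32
tcp_pos: [0.6078, 0.3044, 0.0442]
tcp_rot: [0.092, 0.996, 0.0, 0.0]
ft_force: [-0.3, -0.1, -0.5]
width: 0.0313
grip_force: 42.6
```

Call:
{"name": "arm_command", "arguments": {
  "steps": [
    [[0,0,0,0,0,0],[0,0,0,0,0,0],[0,0,0,0,0,0]]
  ],
  "jaw": -0.2
}}

```text
time_s: 25.7
tcp_pos: [0.6077, 0.3043, 0.0441]
tcp_rot: [0.092, 0.996, 0.0, -0.0]
ft_force: [-0.8, -0.8, -0.3]
width: 0.0511
grip_force: 0.0
```

Call:
{"name": "arm_command", "arguments": {
  "steps": [
    [[0,0,-0.15,0,0,0],[0,0,-0.25,0,0,0],[0,0,-0.25,0,0,0],[0,0,0,0,0,0],[0,0,0,0,0,0]]
  ]
}}

```text
time_s: 26.32
tcp_pos: [0.6074, 0.3042, 0.1737]
tcp_rot: [0.092, 0.996, -0.0, -0.0]
ft_force: [-0.8, 0.2, -0.2]
width: 0.0514
grip_force: 0.0
```

```bash
python3 - <<'E'
from h import *; from cell import snapshot,arm
a=snapshot("side")
cv2.imwrite("pics/p8.png",cv2.resize(a["color"][100:360,260:490],None,fx=2.3,fy=2.3,interpolation=cv2.INTER_CUBIC))
E
```

```text
(no output)
```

View pics/p8.png

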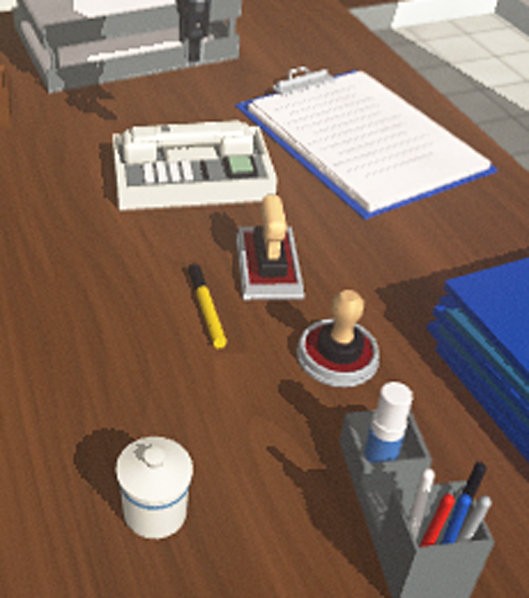

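The final picture shows the handset seated level in its cradle (195,145), both stamps upright on their felts (272,235 and 345,335), and the glue stick in the well (390,420). The cup has not moved (155,485), and the gripper is clear.

```bash
python3 -c "
from cell import arm; print(arm.hand_in())"
```

```text
the job is handed in; nothing more can be done
None
```

I handed the job in at about 26 s: the last picture shows the handset in its cradle, both stamps upright on their own felts, the glue stick in the well, the tea cup where it stood and the gripper clear; the hand-in returned no verdict.

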